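# Clamp the percolator's cork grip in the ratchet clamp and hold it

## Task

Stand the square cork grip upright on the bed of the ratchet clamp, close in front of its fixed jaw, and let go of it. Then pump the clamp's two black paddles together, letting them spring open between strokes, until the sprung jaw pad presses the cork against the fixed jaw, and finish while holding: keep squeezing the paddles so that the cork stays firmly clamped, but not so hard that it is crushed. Do not push the jaw by hand, and leave everything else on the bench where it is.

Things in the scene. Friction and masses are not known exactly. Their poses are not given: they have to be found in the camera images.
- cork_centre (a point): Centre of the loose cork grip: a plain rounded cork block 40 mm (its x) by 36 mm (its y) by 50 mm tall (its z), about 45 g, with a dark bore on its top; this point is 25 mm above its underside. It starts upright on the bench. More than 30 N from the jaw pad crushes it
- clamp: Ratchet bar clamp fixed to the bench. Origin under its base plate at bench height; x runs along its bar to the fixed jaw, z up. Base plate 330 x 70 mm (x from -185 to +145 mm), its top (the bed) 20 mm above the bench. From +x to -x: fixed jaw, space for the cork, sprung pad, jaw plate (46 mm wide, top 65 mm above the bench), front paddle, rear paddle; a toothed rod runs under the paddles
- clamp_anvil: The fixed jaw, a steel block 20 mm thick, 50 mm wide, 45 mm high above the bed. Origin at the foot of its flat front face, on the bed, at x = 120 mm, y = 0 of the clamp; axes as the clamp's; the cork stands on the bed in front of it (-x side), on the bar's centre line
- clamp_pad: Sprung pad of the moving jaw, 38 mm wide, 36 mm tall, centred 43 mm above the bench. Origin at the centre of its front face, which looks along the clamp's +x; 65 to 90 mm from the fixed jaw at the start. Once it presses something it yields on springs, 3 N per mm, up to 15 mm
- clamp_jaw: Plate of the moving jaw, which carries the pad on springs. Origin at the centre of its front face, 23 mm behind the face of the unloaded pad; axes as the clamp's. Each squeeze of the paddles drives it along +x by a ratchet (6.5 mm teeth), about 13 mm a full stroke, against 3 N of friction; when they open it stays, but a pad that is pressing then eases it back to under 3 N
- paddle_rear: Rear paddle (farther from the pad): upright black plate 12 mm thick along the clamp's x, 24 mm wide, 64 to 126 mm above the bench; origin at its centre. At rest at x = -95 mm of the clamp; slides up to 15 mm towards +x when squeezed. Springs push the pair open (2 N on each at rest, 4 N when fully squeezed)
- paddle_front: Front paddle, like the rear one, at x = -45 mm at rest; slides up to 15 mm towards -x. Both are geared together and close evenly about a fixed middle: 62 mm over the outer faces when open, 32 mm fully squeezed, where they stop. If they stall earlier, the pad is pressing. F newtons on each gives about 2 F - 10 N (3 N either way) on the cork: 10 to 14 N is right
- stove_stand: Folding aluminium stove stand, 190 x 160 x 98 mm, to be left alone; origin under its centre
- percolator: Stainless percolator, 190 mm tall, 125 mm wide, to be left alone; origin under its centre
- measuring_cup: Glass measuring cup with a handle, 95 mm tall, 84 mm wide, to be left alone; origin under its centre
- whisk: Black nylon whisk lying down, 285 mm long, to be left alone; origin near its middle on the bench
- cork_bung: Round cork bung, 42 mm across, 34 mm tall, to be left alone (it is not the grip); origin under its centre
- utensil_caddy: Grey hard plastic utensil caddy, 120 x 150 mm, with utensils standing in it up to 230 mm high, to be left alone; origin under its centre
- burner_cap: Flat steel stove burner cap, 60 mm across, 24 mm high, to be left alone; origin under its centre
Things that resemble listed ones, but are neither listed nor needed, are in the scene too. What is shaped like the part that bears cork_centre but green is not meant.

How it is judged:
By the outcome, as a careful person would: the job done as asked, in the order asked, and still so for the second after the job is handed in, while the arm keeps its last pose, push and grip.
It also fails if it takes over 67 s, if anything falls off the work surface, if the arm or the gripper's body presses on something with over 40 N, if the wrist force passes 120 N, or if a joint passes its speed limit or range.

## Robot

A 7-joint arm with a two-finger parallel gripper is mounted at the origin on the work surface. World frame = base frame: x ahead of the robot, y to its left, z up, the work surface at z = 0. Lengths are in m, angles in rad, forces in N, time in s.
With the tool pointing down it reaches from about 0.425 to 0.925 m from the base axis. Payload 6.8 kg.
Tool frame: the origin (TCP) lies midway between the tips of the shut fingers; the grasp point (between the pads) lies 19 mm behind it; z points along the fingers, y is the line along which they close (so a half turn about z gives the same grasp; the last joint's range is limited). The gripper opens to 85 mm and grips with 20 to 120 N. Pads are 22 mm wide; open, the fingers measure 114 mm over their backs; the gripper's body (76 mm by 85 mm) begins 54 mm behind the grasp point. The pads swing forward as they close: fully open they stand 13 mm farther back than shut.
Start: joints at [1.224, 0.477, 0.022, 1.555, -0.011, 1.109, -0.083], TCP at [0.16, -0.656, 0.231] pointing down, gripper open.
Joint ranges: [-2.96, 2.96], [-0.34, 2.1], [-1.41, 1.46], [0.24, 2.44], [-1.37, 4.51], [0.17, 1.92], [-2.96, 2.96]. Speed limits (rad/s): [2.39, 2.39, 3.14, 3.14, 3.14, 3.14, 3.14].

## Interface

Orientations are given as a rotation vector (axis times angle).
In Python, from bench import r gives the robot as it stands. The module is installed in compiled form; this text tells all that it offers.
- The arm moves only by the tool apply_moves, never from a script. Its argument "rows" is a list of rows, each a list of 6 numbers: the shift along the tool's x, y, z scaled (see below), then the turn, a rotation vector about the tool's x, y, z scaled (see below). A call has 1 to 5 rows; each row is the pose to reach, as a shift and turn from the pose commanded when the call began, along the tool's axes at that moment; what a row does not reach only later rows make up. The controller multiplies each number of a shift by 0.25 m and each number of a turn by 90 degrees. A row lasts 1/8 s, in which the tool goes at most 62.5 mm and 10.7 degrees, less where a joint would pass 70% of its speed; a pose out of reach is approached as far as the arm can. A call with a number of a shift or a turn outside -1 to 1 is refused whole. A call with a gripper value outside its range is refused whole. "claw" is the opening, from 0 (shut) to 1 (fully open), set as the call begins (left out, the last holds). The fingers move at their own pace and stop on an object; "newtons" is the grip in N (left out, the last holds). Time passes only in rows, so rows that repeat a pose let the fingers close. It gives the time, the measured TCP pose, the force, the opening and the grip force at its end, in the units of the state.
- r.get_obs(): the state, without advancing time (a new reading comes with each control period).
- r.grab_frame(name): name is "scene" or "top" or "wrist"; returns a dict with "pixels" (480x640x3 uint8, red, green, blue), "intrinsics" (3x3 intrinsics, pixels), "dist" ([k1, k2, p1, p2, k3] as OpenCV has them; the pictures are not rectified), "eye" and "attitude" of the camera in the world. Camera axes: x right, y up, looking along -z (the intrinsics and any distortion apply to the point x, -y, -z); pixel columns grow to the right and rows downward; lengths in m; the calibration is good to about 2 mm. A picture is of the moment at which its call begins. There is no depth.
- r.hand_in(): hands the job in; it is judged then, once.
Trained networks look in a picture, given as the dict that the camera call returned (one of the last four; its "shot" number tells which), for a name from the list of things; names that differ only in an ending like _2 or _b are one class to them, and where a whole thing is asked for, a point or a joint stands for the part that bears it (a point fixed in the world has none). Each returns a list of dicts, best first, with "conf" (0 to 1); they miss things now and then, are a little off and sometimes report something else, mostly with a low value. They report only what shows in the picture. A call takes as long as a camera call. They do not tell look-alikes from the thing itself.
- r.search_frame(picture, thing): "rect" ([left, top, width, height] in pixels, round what is visible of it).
- r.outline_of(picture, thing): "pixels" (480x640 bool, what is visible of it) and "rect" ([left, top, width, height] in pixels, round what is visible of it).
- r.landmark_of(picture, thing): "point" ([column, row] in pixels: a listed point, or the origin of a listed thing).
The state is a dict: "clock": time; "joints": joint angles; "qvel": joint speeds; "tau": joint torques, N m; "tcp_pos": TCP position; "orientation": TCP orientation; "contact_force": force on the tool from outside, world axes, zero at the start; "moment": the same for the moment, N m; "grip_width": finger opening in m; "gripper_force": force on a finger pad.
Only numpy, scipy, OpenCV 4.12 (cv2) and the standard library are available. Lean on these libraries where they do the work, as an engineer would, in place of code of your own. Each camera call takes 0.05 s, during which the arm holds its last target. There are 200 camera calls.

## Working session

There is one attempt and no reset: what is moved stays moved. The work goes in short steps, Python scripts to look and compute and a tool call to move; the robot and the scene stay as the last step left them, time stands still between calls to the robot, and variables do not carry over. Pictures are saved under pics/ and viewed, at most 11 in all, crops included, and the job is handed in when it is done.

Besides the shell and the picture viewer there is one more tool, called after ">>>" by a JSON object that holds its "method" and its "body", one argument or row to a line. apply_moves: Moves the arm, as the interface text tells. Its arguments: {"type":"object","properties":{"rows":{"type":"array","items":{"type":"array","items":{"type":"number"}}},"claw":{"type":"number"},"newtons":{"type":"number"}},"required":["rows"]}

```bash
mkdir -p pics; cat > h.py <<'E'
import numpy as np, cv2
from scipy.spatial.transform import Rotation as R
from bench import r
def att(p):
    a=np.array(p["attitude"],float)
    if a.shape==(3,3): return a
    return R.from_rotvec(a).as_matrix() if a.size==3 else R.from_quat(a).as_matrix()
def ray(p,uv):
    n=cv2.undistortPoints(np.array(uv,float).reshape(1,1,2),np.array(p["intrinsics"]),np.array(p["dist"]))[0,0]
    return np.array(p["eye"]),att(p)@np.array([n[0],-n[1],-1.0])
def at_z(p,uv,z):
    e,d=ray(p,uv); return e+d*(z-e[2])/d[2]
def proj(p,X):
    c=att(p).T@(np.array(X,float)-np.array(p["eye"])); c=np.array([c[0],-c[1],-c[2]])
    return cv2.projectPoints(c.reshape(1,3),np.zeros(3),np.zeros(3),np.array(p["intrinsics"]),np.array(p["dist"]))[0].ravel()
def tri(obs):
    A=np.zeros((3,3));b=np.zeros(3)
    for p,uv in obs:
        e,d=ray(p,uv); d=d/np.linalg.norm(d); M=np.eye(3)-np.outer(d,d); A+=M;b+=M@e
    return np.linalg.solve(A,b)
def save(p,name,crop=None,s=1):
    im=cv2.cvtColor(p["pixels"],cv2.COLOR_RGB2BGR)
    if crop: x,y,w,h=crop; im=im[y:y+h,x:x+w]
    cv2.imwrite("pics/"+name,cv2.resize(im,None,fx=s,fy=s,interpolation=cv2.INTER_CUBIC))
E
python3 - <<'E'
from h import *
np.set_printoptions(precision=4,suppress=True)
print(r.get_obs())
P={}
for n in("scene","top"):
    p=P[n]=r.grab_frame(n); save(p,n+"0.png"); print(n,p["eye"],p["attitude"],p["dist"])
H=dict(cork_centre=.025,clamp=0,clamp_anvil=.02,clamp_pad=.043,clamp_jaw=.043,paddle_rear=.095,paddle_front=.095)
for t,z in H.items():
    for n,p in P.items():
        for o in r.landmark_of(p,t)[:3]:
            print(t,n,np.round(o["point"]),round(o["conf"],2),at_z(p,o["point"],z))
E
```

```text
{'clock': 0.0, 'joints': array([ 1.2239,  0.4778,  0.0224,  1.5564, -0.0115,  1.1093, -0.0831]), 'qvel': array([-0.0003, -0.0003,  0.0012,  0.0004,  0.0005, -0.0008, -0.0003]), 'tau': array([  0.0006, -59.6445,   1.6083, -28.1194,   0.0125,   0.0093,
        -0.    ]), 'tcp_pos': array([ 0.1595, -0.6553,  0.2303]), 'orientation': array([-3.1174, -0.374 ,  0.0006]), 'contact_force': array([ 0.6061,  0.0173, -0.1699]), 'moment': array([-0.024 , -0.0207,  0.0045]), 'gripper_force': 0.0, 'grip_width': 0.08542264162954223}
scene [1.0627 0.4202 1.1735] [0.2816 0.5887 2.2317] [-0.2091  0.      0.      0.      0.    ]
top [0.5233 0.0221 0.9494] [ 0.0598 -0.0721 -1.5868] [-0.0213  0.      0.      0.      0.    ]
cork_centre scene [259. 108.] 0.91 [ 0.3696 -0.3564  0.025 ]
cork_centre scene [216. 287.] 0.65 [ 0.7804 -0.0841  0.025 ]
cork_centre scene [228. 166.] 0.62 [ 0.5466 -0.2853  0.025 ]
cork_centre top [463. 262.] 0.94 [ 0.5442 -0.2769  0.025 ]
cork_centre top [502. 190.] 0.68 [ 0.6992 -0.3677  0.025 ]
cork_centre top [481. 302.] 0.63 [ 0.4585 -0.3104  0.025 ]
clamp scene [350. 268.] 0.71 [0.5507 0.086  0.    ]
clamp top [297. 261.] 0.69 [0.5529 0.0791 0.    ]
clamp_anvil scene [392. 300.] 0.61 [0.56   0.2037 0.02  ]
clamp_anvil scene [350. 266.] 0.23 [0.556  0.0881 0.02  ]
clamp_anvil top [236. 257.] 0.81 [0.5628 0.2085 0.02  ]
clamp_pad scene [368. 276.] 0.64 [0.5578 0.1384 0.043 ]
clamp_pad scene [322. 216.] 0.26 [ 0.5128 -0.0265  0.043 ]
clamp_pad top [267. 260.] 0.52 [0.5545 0.1395 0.043 ]
clamp_jaw scene [364. 270.] 0.63 [0.553  0.1234 0.043 ]
clamp_jaw top [278. 261.] 0.94 [0.5522 0.1171 0.043 ]
paddle_rear scene [365. 270.] 0.65 [0.5766 0.1395 0.095 ]
paddle_rear scene [320. 218.] 0.6 [ 0.5441 -0.0054  0.095 ]
paddle_rear top [338. 263.] 0.6 [ 0.5444 -0.0071  0.095 ]
paddle_front scene [341. 232.] 0.8 [0.5417 0.0474 0.095 ]
paddle_front top [313. 262.] 0.66 [0.5484 0.0428 0.095 ]
```

View pics/scene0.png

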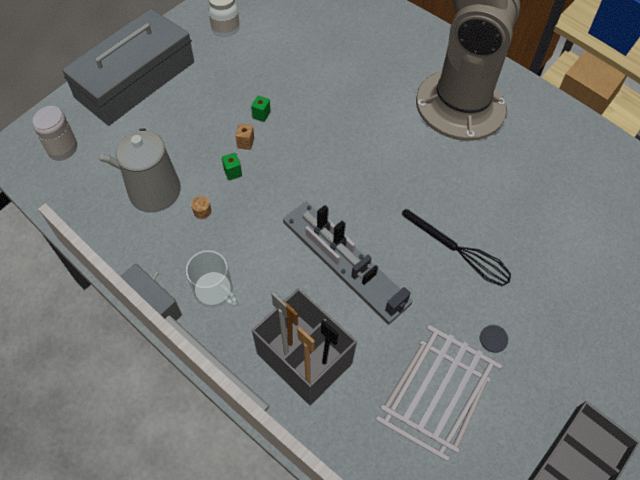

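View pics/top0.png

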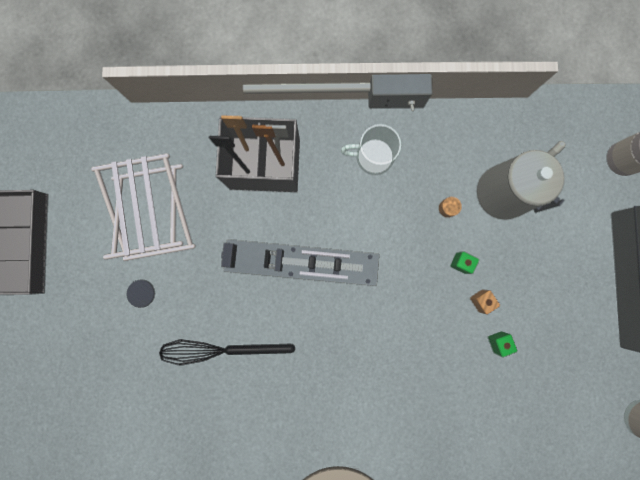

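The scene shows an orange-brown square cork at scene (245,136) / top (486,302). Things that could be taken for it are the green blocks at top (465,262) and (504,345), and the round bung at (450,207). By the description I choose the brown one. The clamp spans top (222–380, 240–285), with its anvil at the left, world +y. Next is a close crop of the choice.

```bash
python3 - <<'E'
from h import *
np.set_printoptions(precision=4,suppress=True)
p=r.grab_frame("top"); q=r.grab_frame("scene")
a=cv2.resize(p["pixels"][275:330,455:520],(650,550),interpolation=cv2.INTER_CUBIC)[:, :400]
a=cv2.resize(p["pixels"][280:325,465:510],(400,400),interpolation=cv2.INTER_CUBIC)
b=cv2.resize(q["pixels"][115:160,225:270],(400,400),interpolation=cv2.INTER_CUBIC)
cv2.imwrite("pics/cork.png",cv2.cvtColor(np.hstack([a,b]),cv2.COLOR_RGB2BGR))
for n,f in(("top",p),("scene",q)):
    hsv=cv2.cvtColor(f["pixels"],cv2.COLOR_RGB2HSV); 
    m=((hsv[...,0]<20)&(hsv[...,1]>90)).astype(np.uint8)
    k,l,s,c=cv2.connectedComponentsWithStats(m)
    for i in range(1,k):
        if s[i,4]>100: print(n,s[i],c[i])
print(tri([(p,(486,302)),(q,(245,136))]))
E
```

```text
top [221 116  27  34 283] [235.318  125.3392]
top [252 124  32  41 260] [266.15   135.7962]
top [440 197  21  19 306] [450.3007 206.2418]
top [471 291  28  23 405] [485.1778 301.2173]
scene [408   0  49  24 590] [438.1356   7.9254]
scene [ 506    0   49   69 1914] [528.7106  29.9707]
scene [539  28  21  41 230] [550.413   47.4261]
scene [ 560   41   67   74 2497] [592.8895  80.4345]
scene [236 124  18  25 369] [244.5257 136.3144]
scene [191 196  20  23 340] [200.7529 206.8529]
scene [283 300  15  46 279] [290.5591 320.7814]
scene [298 327  17  56 399] [306.2832 349.213 ]
[ 0.458  -0.319   0.0275]
```

View pics/cork.png

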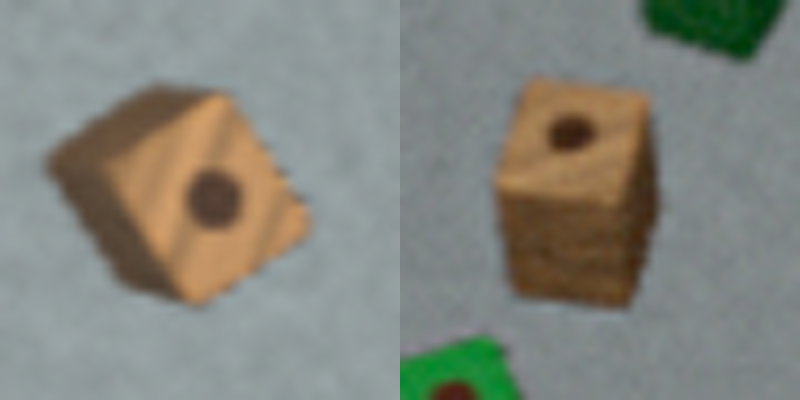

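The left half (top view) shows the cork's top-face corners at about (220,95), (305,230), (195,305) and (105,165), with the bore at (215,198). The right half confirms a brown square grip with a bore. Next I compute the reach.

```bash
cat >> h.py <<'E'
def wrap(a): return (a+90)%180-90
def plan(pos,yaw_y,half=0):
    """shift (units of .25 m) and turn (units of 90 deg) in tool axes to TCP pos, tool down, tool y at world angle yaw_y deg"""
    o=r.get_obs(); M=R.from_rotvec(o["orientation"]).as_matrix()
    y=M[:,1]; cur=np.degrees(np.arctan2(y[1],y[0])); d=wrap(yaw_y-cur)+180*half
    a=np.radians(cur+d); Y=np.array([np.cos(a),np.sin(a),0]); Z=np.array([0,0,-1.]); T=np.c_[np.cross(Y,Z),Y,Z]
    w=R.from_matrix(M.T@T).as_rotvec()/(np.pi/2); s=M.T@(np.array(pos)-o["tcp_pos"])/.25
    np.set_printoptions(precision=4,suppress=True)
    print("clock %.2f cur yaw %.1f dyaw %.1f"%(o["clock"],cur,d),"tcp",o["tcp_pos"],"F",o["contact_force"],"j7 %.2f"%o["joints"][6]); print(" shift",s," turn",w, "rows",np.abs(np.linalg.norm(s)/.25),abs(d)/10.7)
E
python3 - <<'E'
from h import *
p=r.grab_frame("top")
f=lambda u,v:at_z(p,(465+u*45/400,280+v*45/400),.05)
A,B,C,D=[f(*x) for x in((220,95),(305,230),(195,305),(105,165))]
c=(A+B+C+D)/4; print(c,f(215,198),np.linalg.norm(A-B),np.linalg.norm(B-C))
for v in (A-B,D-C): print(np.degrees(np.arctan2(v[1],v[0])))
for v in (B-C,A-D): print(np.degrees(np.arctan2(v[1],v[0])))
plan((c[0],c[1],.2),122.3)
E
```

```text
[ 0.45962219 -0.31683375  0.05      ] [ 0.45972939 -0.31888095  0.05      ] 0.036523017096883784 0.03134986430136434
30.341103145760457
31.00487378733529
-57.83755572005223
-60.5635164757272
clock 0.95 cur yaw -76.3 dyaw 18.6 tcp [ 0.1597 -0.6559  0.2313] F [ 0.6559 -0.5632  0.4584] j7 -0.08
 shift [ 1.4864 -1.034   0.1253]  turn [ 0.0001 -0.     -0.2069] rows 7.260027493125712 1.7402878074404986
```

>>> {"method": "apply_moves", "body": {
  "rows": [
    [0.2,-0.14,0,0,0,-0.1],
    [0.4,-0.28,0,0,0,-0.19],
    [0.6,-0.42,0,0,0,-0.19],
    [0.8,-0.56,0,0,0,-0.19],
    [1.0,-0.7,0,0,0,-0.19]
  ],
  "claw": 1
}}

```text
clock: 1.58
tcp_pos: [0.3624, -0.4252, 0.2317]
orientation: [3.028, 0.833, 0.001]
contact_force: [0.1, 0.4, 0.4]
grip_width: 0.0856
gripper_force: 0.0
```

```bash
python3 -c "
from h import *
plan((.4597,-.318,.2),121)"
```

```text
clock 1.57 cur yaw -59.2 dyaw 0.2 tcp [ 0.3624 -0.4252  0.2317] F [0.1049 0.4183 0.4244] j7 -0.33
 shift [ 0.554  -0.1694  0.1266]  turn [ 0.0005 -0.0001 -0.0025] rows 2.371806798862585 0.02124708545274843
```

>>> {"method": "apply_moves", "body": {
  "rows": [
    [0.22,-0.07,0.05,0,0,0],
    [0.44,-0.13,0.1,0,0,0],
    [0.554,-0.17,0.127,0,0,0],
    [0.554,-0.17,0.127,0,0,0]
  ]
}}

```text
clock: 2.08
tcp_pos: [0.4602, -0.3164, 0.1992]
orientation: [-3.025, -0.842, -0.001]
contact_force: [-1.0, -0.0, -0.7]
grip_width: 0.0851
gripper_force: 0.0
```

```bash
python3 - <<'E'
from h import *
p=r.grab_frame("wrist"); save(p,"w1.png")
for o in r.landmark_of(p,"cork_centre")[:3]: print(o["point"],o["conf"],at_z(p,o["point"],.025))
hsv=cv2.cvtColor(p["pixels"],cv2.COLOR_RGB2HSV)
m=((hsv[...,0]<22)&(hsv[...,1]>90)).astype(np.uint8)
k,l,s,c=cv2.connectedComponentsWithStats(m)
for i in range(1,k):
    if s[i,4]>300: print(s[i],c[i])
plan((.4597,-.318,.03),121)
E
```

```text
[300.0, 324.3] 0.74 [ 0.37009165 -0.35574554  0.025     ]
[320.7, 223.4] 0.67 [ 0.45833012 -0.32354164  0.025     ]
[326.1, 104.0] 0.57 [ 0.54031886 -0.27845657  0.025     ]
[ 294  195   46   58 2554] [316.83163665 223.86726703]
clock 2.17 cur yaw -59.2 dyaw 0.2 tcp [ 0.4581 -0.3199  0.1997] F [-0.7001 -0.7422  0.5955] j7 -0.62
 shift [ 0.0098 -0.0033  0.6786]  turn [ 0.0002  0.0003 -0.0025] rows 2.714803083260923 0.021319525519087806
```

View pics/w1.png

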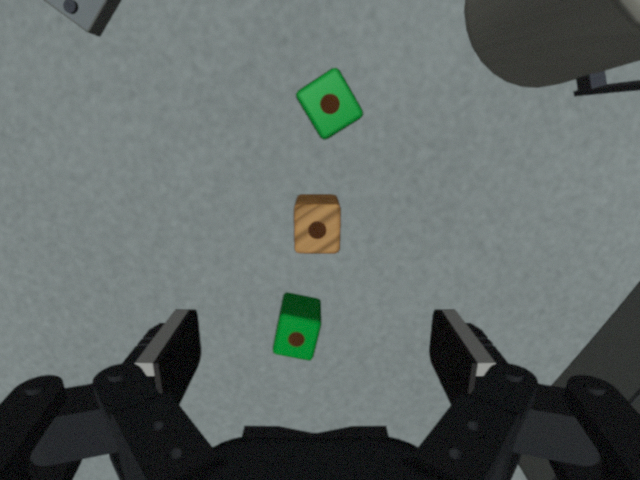

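The wrist view shows the brown cork at (317,225) between two green blocks, its bore at (317,230) and its sides square to the fingers.

```bash
python3 - <<'E'
from h import *
p=r.grab_frame("wrist")
b=at_z(p,(317,230),.05);print(b, at_z(p,(294,253),.05),at_z(p,(340,253),.05),at_z(p,(317,253),.05))
plan((b[0],b[1],.02),121)
E
```

```text
[ 0.45512603 -0.32424781  0.05      ] [ 0.43023443 -0.31838282  0.05      ] [ 0.44844919 -0.34899248  0.05      ] [ 0.43934208 -0.33368429  0.05      ]
clock 2.23 cur yaw -59.3 dyaw 0.3 tcp [ 0.4576 -0.3206  0.1998] F [-0.4865 -0.4563 -0.3505] j7 -0.62
 shift [-0.0156  0.0069  0.7191]  turn [ 0.0004  0.0004 -0.0036] rows 2.8770713103541996 0.029899253649830905
```

>>> {"method": "apply_moves", "body": {
  "rows": [
    [0,0.003,0.24,0,0,0],
    [0,0.003,0.48,0,0,0],
    [0,0.003,0.66,0,0,0],
    [0,0.003,0.72,0,0,0],
    [0,0.003,0.72,0,0,0]
  ]
}}

```text
clock: 2.85
tcp_pos: [0.4584, -0.3209, 0.0197]
orientation: [-3.029, -0.832, 0.001]
contact_force: [0.5, -0.6, 1.4]
grip_width: 0.0853
gripper_force: 0.0
```

>>> {"method": "apply_moves", "body": {
  "rows": [
    [0,0,0,0,0,0],
    [0,0,0,0,0,0],
    [0,0,0,0,0,0],
    [0,0,0,0,0,0],
    [0,0,0,0,0,0]
  ],
  "claw": 0.2,
  "newtons": 25
}}

```text
clock: 3.48
tcp_pos: [0.4596, -0.3205, 0.0208]
orientation: [3.027, 0.833, 0.002]
contact_force: [-0.8, 0.9, 7.3]
grip_width: 0.0359
gripper_force: 26.2
```

>>> {"method": "apply_moves", "body": {
  "rows": [
    [0,0,-0.15,0,0,0],
    [0,0,-0.35,0,0,0],
    [0,0,-0.55,0,0,0],
    [0,0,-0.6,0,0,0]
  ]
}}

```text
clock: 3.98
tcp_pos: [0.4605, -0.3209, 0.1733]
orientation: [3.024, 0.832, 0.007]
contact_force: [-0.1, -0.4, -1.3]
grip_width: 0.0354
gripper_force: 25.3
```

```bash
python3 - <<'E'
from h import *
p=r.grab_frame("wrist"); save(p,"w2.png",(200,200,240,280),2)
plan((.5603,.187,.17),175.1)
o=r.get_obs(); M=R.from_rotvec(o["orientation"]).as_matrix()
print(o["grip_width"],o["gripper_force"])
# candidate tool-frame: expected bore at z=tcp+.03, for dx in tool
for dx in(-.01,0,.01): print(dx,proj(p,o["tcp_pos"]+M@[dx,0,-.03]))
E
```

```text
clock 4.03 cur yaw -59.2 dyaw 54.3 tcp [ 0.4603 -0.3208  0.1731] F [ 0.3511 -0.2909 -0.0373] j7 -0.63
 shift [ 1.383  -1.5407  0.008 ]  turn [ 0.0037  0.0001 -0.6036] rows 8.281510894807965 5.07733851220491
0.0358086743956137 25.299800634384155
-0.01 [313.3358 381.8772]
0 [313.3065 355.866 ]
0.01 [313.2768 328.4285]
```

View pics/w2.png

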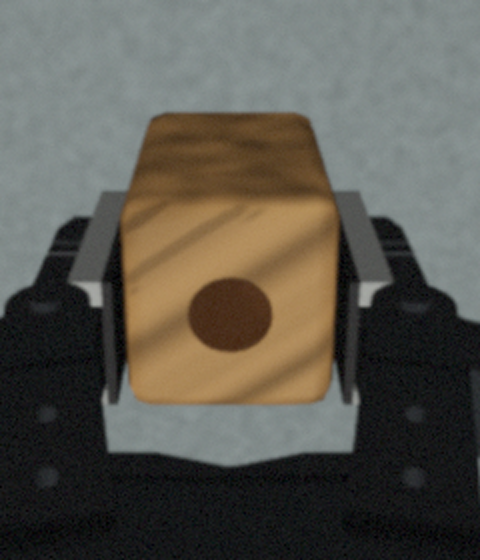

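The wrist crop shows the cork held square between the pads, its bore at about full-picture (315,357), which is centred on the TCP within 1 mm.

>>> {"method": "apply_moves", "body": {
  "rows": [
    [0.13,-0.15,-0.08,0,0,-0.11],
    [0.29,-0.32,-0.08,0,0,-0.22],
    [0.45,-0.5,-0.08,0,0,-0.33],
    [0.61,-0.68,-0.08,0,0,-0.44],
    [0.77,-0.86,-0.08,0,0,-0.55]
  ]
}}

```text
clock: 4.65
tcp_pos: [0.5133, -0.0349, 0.1882]
orientation: [-2.395, -2.031, 0.002]
contact_force: [0.6, -0.0, -1.1]
grip_width: 0.036
gripper_force: 25.3
```

```bash
python3 - <<'E'
from h import *
plan((.5603,.187,.17),175.1)
P=[r.grab_frame(n) for n in("top","scene")]
H=dict(clamp_anvil=.02,clamp_pad=.043,clamp_jaw=.043,paddle_rear=.095,paddle_front=.095,clamp=0)
for t,z in H.items():
  for p in P:
    o=r.landmark_of(p,t)[:1]
    if o: print(t,o[0]["point"],round(o[0]["conf"],2),at_z(p,o[0]["point"],z))
# plate edges in top
q=P[0]; save(q,"clamp.png",(210,225,180,75),4)
E
```

```text
clock 4.65 cur yaw -9.4 dyaw 4.5 tcp [ 0.5133 -0.0349  0.1882] F [ 0.5667 -0.0208 -1.1399] j7 -0.39
 shift [0.9066 0.0406 0.0725]  turn [-0.0013  0.0001 -0.05  ] rows 3.6413877574846527 0.4203936581687775
clamp_anvil [239.0, 255.9] 0.86 [0.5657 0.2019 0.02  ]
clamp_anvil [392.9, 302.2] 0.66 [0.5618 0.2087 0.02  ]
clamp_pad [142.3, 296.1] 0.58 [0.4846 0.3981 0.043 ]
clamp_pad [366.8, 274.8] 0.51 [0.5589 0.1348 0.043 ]
clamp_jaw [275.8, 259.3] 0.76 [0.5563 0.1208 0.043 ]
clamp_jaw [364.6, 272.7] 0.77 [0.5581 0.1284 0.043 ]
paddle_rear [322.5, 217.3] 0.78 [ 0.5399 -0.0033  0.095 ]
paddle_front [316.0, 259.6] 0.56 [0.5524 0.0362 0.095 ]
paddle_front [337.6, 230.6] 0.69 [0.5435 0.0404 0.095 ]
clamp [296.4, 261.4] 0.89 [0.5525 0.0806 0.    ]
clamp [347.2, 267.2] 0.62 [0.5534 0.0811 0.    ]
```

View pics/clamp.png

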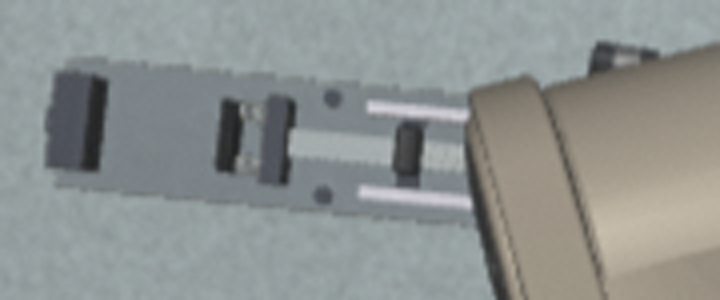

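The top crop shows the anvil's front foot at crop (105,126) and its top edge at (86,122). The pad face is at (218,133), the jaw plate at (275,140), and the front paddle at (408,148); the arm hides the rest.

```bash
python3 - <<'E'
from h import *
p=r.grab_frame("top"); f=lambda u,v,z:at_z(p,(210+u/4,225+v/4),z)
for a,b in(((90,59),(465,95)),((60,185),(465,221))):
    d=f(*a,.02)-f(*b,.02); print("axis",np.degrees(np.arctan2(d[1],d[0])))
m=[(f(200,69.6,.02)+f(200,197.5,.02))/2]; print("mid plate",m, np.linalg.norm(f(200,69.6,.02)-f(200,197.5,.02)))
print("foot",f(105,126,.02),"top",f(86,122,.065),"pad",f(218,133,.061),"rail front paddle",f(408,122,.126))
plan((.5625,.186,.17),175)
E
```

```text
axis 83.54564884181623
axis 83.97078354296677
mid plate [array([0.55971537, 0.15701704, 0.02      ])] 0.06828475482169545
foot [0.56449466 0.20774406 0.02      ] top [0.5646964  0.20841925 0.065     ] pad [0.55813968 0.1418746  0.061     ] rail front paddle [0.55928008 0.04316183 0.126     ]
clock 5.40 cur yaw -9.8 dyaw 4.8 tcp [ 0.5142 -0.0371  0.1896] F [-0.1471 -0.1073 -0.5663] j7 -0.40
 shift [0.9121 0.0393 0.0783]  turn [ 0.0001  0.0001 -0.0529] rows 3.6652528888306692 0.4446819445414141
```

>>> {"method": "apply_moves", "body": {
  "rows": [
    [0.24,0.01,0.02,0,0,-0.06],
    [0.48,0.02,0.04,0,0,-0.06],
    [0.72,0.03,0.1,0,0,-0.06],
    [0.905,0.04,0.2,0,0,-0.06],
    [0.905,0.04,0.32,0,0,-0.06]
  ]
}}

```text
clock: 6.02
tcp_pos: [0.5625, 0.1905, 0.1096]
orientation: [-2.296, -2.142, -0.007]
contact_force: [0.1, -0.2, -0.1]
grip_width: 0.0357
gripper_force: 25.3
```

```bash
python3 - <<'E'
from h import *
plan((.562,.185,.06),174.2)
q=r.grab_frame("scene"); p=r.grab_frame("wrist")
a=cv2.resize(q["pixels"][215:325,330:430],(400,440),interpolation=cv2.INTER_CUBIC)
b=cv2.resize(p["pixels"],(400,300)); b=np.vstack([b,np.zeros((140,400,3),np.uint8)])
cv2.imwrite("pics/pl.png",cv2.cvtColor(np.hstack([a,b]),cv2.COLOR_RGB2BGR))
E
```

```text
clock 6.03 cur yaw -4.0 dyaw -1.8 tcp [0.5625 0.1905 0.1096] F [ 0.131  -0.1574 -0.0974] j7 -0.80
 shift [-0.0229 -0.001   0.1983]  turn [ 0.0011 -0.0027  0.0204] rows 0.7986760193241311 0.17158146746903938
```

View pics/pl.png

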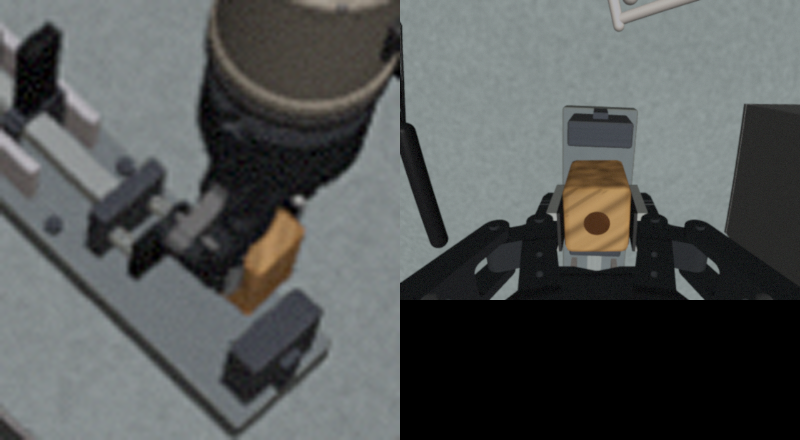

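The left half shows the cork held above the bed, between pad and anvil. In the right half (wrist) the anvil is centred at about (600,130) and the cork at (597,205), so they are in line; the anvil's front edge is at row 147.

```bash
python3 - <<'E'
from h import *
p=r.grab_frame("wrist")
print(p["eye"])
for v in(115,122,147): print(v,at_z(p,(200.5*1.6,v*1.6),.065),at_z(p,(200.5*1.6,v*1.6),.02))
g=cv2.cvtColor(p["pixels"],cv2.COLOR_RGB2GRAY); print(g[165:260:3,300:340].mean(1).astype(int))
plan((.562,.185,.06),174.5)
E
```

```text
[0.56524853 0.25594055 0.24789457]
115 [0.56508272 0.22977581 0.065     ] [0.56504192 0.22333815 0.02      ]
122 [0.5647197  0.22455527 0.065     ] [0.56458959 0.21683313 0.02      ]
147 [0.56337973 0.20524434 0.065     ] [0.56291992 0.19277087 0.02      ]
[136  68  72  72  88  61  58  43  40  71  73  74  72  73  72  72  73  71
  72  73  75  69 101 118 119 119 120 119 119 119 110  65]
clock 6.17 cur yaw -4.3 dyaw -1.2 tcp [0.5611 0.184  0.1082] F [-0.404   0.0232 -0.2109] j7 -0.80
 shift [0.0048 0.004  0.1928]  turn [-0.0021  0.0011  0.0133] rows 0.7716228351488603 0.11195788363888781
```

>>> {"method": "apply_moves", "body": {
  "rows": [
    [-0.01,0.003,0.05,0,0,0.013],
    [-0.01,0.003,0.12,0,0,0.013],
    [-0.01,0.003,0.19,0,0,0.013],
    [-0.01,0.003,0.24,0,0,0.013],
    [-0.01,0.003,0.255,0,0,0.013]
  ]
}}

```text
clock: 6.8
tcp_pos: [0.5621, 0.1818, 0.0446]
orientation: [-2.324, -2.112, 0.003]
contact_force: [1.3, 1.0, -0.5]
grip_width: 0.0354
gripper_force: 25.3
```

```bash
python3 - <<'E'
from h import *
plan((.5615,.181,.0415),174.5)
p=r.grab_frame("wrist"); save(p,"pl2.png",(160,120,320,300),2)
E
```

```text
clock 6.80 cur yaw -5.5 dyaw -0.0 tcp [0.5621 0.1818 0.0446] F [ 1.3371  1.0456 -0.5413] j7 -0.87
 shift [-0.0036 -0.0021  0.0122]  turn [-0.0011  0.0004  0.0003] rows 0.05165422280046463 0.002133425633419775
```

View pics/pl2.png

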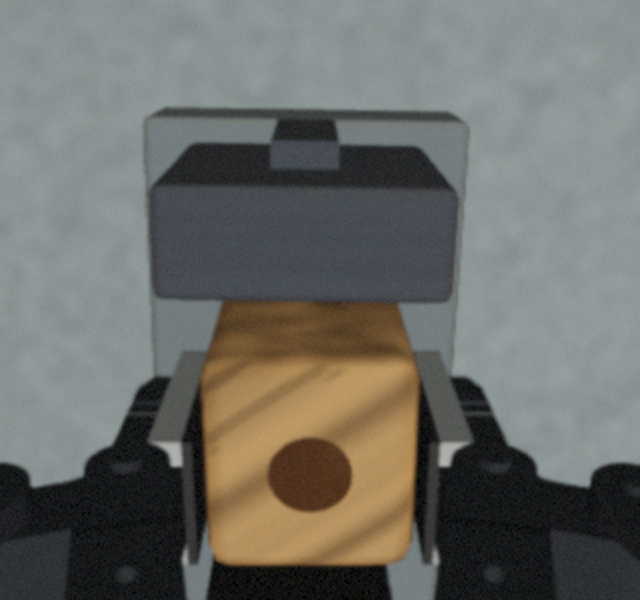

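The cork (crop centre x 310) is in line with the anvil (centre x 305), square to it, with a small gap in front of the anvil's edge at row 300. I lower the last 3 mm and release.

>>> {"method": "apply_moves", "body": {
  "rows": [
    [0,0,0.006,0,0,0],
    [0,0,0.012,0,0,0],
    [0,0,0.015,0,0,0],
    [0,0,0.015,0,0,0]
  ]
}}

```text
clock: 7.35
tcp_pos: [0.5629, 0.182, 0.0422]
orientation: [2.325, 2.112, 0.0]
contact_force: [0.3, 0.3, -0.2]
grip_width: 0.0357
gripper_force: 25.3
```

>>> {"method": "apply_moves", "body": {
  "rows": [
    [0,0,0,0,0,0],
    [0,0,0,0,0,0],
    [0,0,0,0,0,0],
    [0,0,0,0,0,0]
  ],
  "claw": 0.85
}}

```text
clock: 7.85
tcp_pos: [0.5628, 0.1821, 0.0421]
orientation: [2.325, 2.113, 0.0]
contact_force: [0.3, 0.6, -0.3]
grip_width: 0.0725
gripper_force: 0.0
```

Dropped about 1 mm onto the bed. I lift and check the cork.

>>> {"method": "apply_moves", "body": {
  "rows": [
    [0,0,-0.1,0,0,0],
    [0,0,-0.3,0,0,0],
    [0,0,-0.5,0,0,0],
    [-0.2,0,-0.6,0,0,0],
    [-0.4,0,-0.6,0,0,0]
  ]
}}

```text
clock: 8.48
tcp_pos: [0.5545, 0.0824, 0.1947]
orientation: [2.321, 2.112, 0.007]
contact_force: [0.8, -0.3, -0.3]
grip_width: 0.0726
gripper_force: 0.0
```

```bash
python3 - <<'E'
from h import *
p=r.grab_frame("wrist"); save(p,"chk.png",None,1)
# clamp frame estimate: foot (.5645,.208), axis 84.2+-; paddle middle is 190 mm behind the foot
d=np.array([np.cos(np.radians(84.3)),np.sin(np.radians(84.3))]); mid=np.array([.5645,.2075])-.19*d; print("mid",mid)
for t,z in dict(paddle_rear=.095,paddle_front=.095,clamp_anvil=.02,clamp_pad=.043,cork_centre=.045).items():
    for o in r.landmark_of(p,t)[:2]: print(t,o["point"],round(o["conf"],2),at_z(p,o["point"],z))
plan((mid[0],mid[1],.17),84.3)
E
```

```text
mid [0.54562925 0.01843944]
paddle_rear [307.6, 360.7] 0.55 [ 0.5411807  -0.00297953  0.095     ]
paddle_front [304.9, 298.5] 0.64 [0.54415049 0.04474177 0.095     ]
clamp_anvil [309.9, 55.2] 0.92 [0.56264491 0.20554056 0.02      ]
clamp_anvil [558.6, 115.7] 0.2 [0.75472659 0.14665075 0.02      ]
clamp_pad [305.7, 144.3] 0.8 [0.5535718  0.14190887 0.043     ]
cork_centre [316.3, 87.9] 0.64 [0.56478449 0.17966354 0.045     ]
clock 8.78 cur yaw -5.4 dyaw 89.7 tcp [0.5531 0.0837 0.1921] F [-0.1826  0.7834 -0.8469] j7 -0.58
 shift [-0.2628 -0.0051  0.088 ]  turn [ 0.0003 -0.0004 -0.9968] rows 1.1086275743477352 8.384546262616988
```

View pics/chk.png

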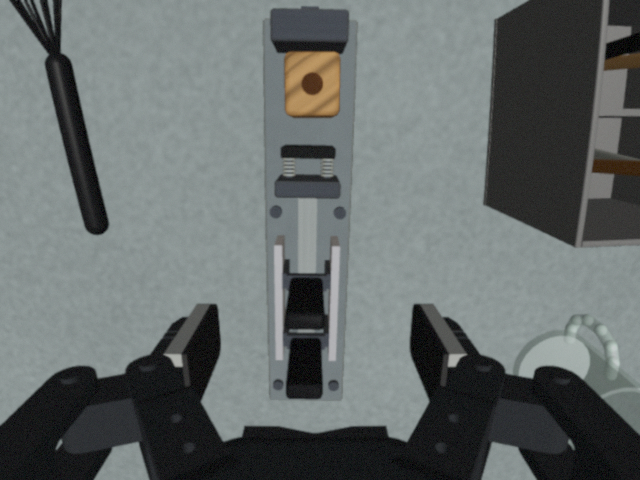

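The cork stands upright at (312,84), square in front of the anvil (front edge at row 52). The paddles are at (305,300) and (305,365), with the clamp's line vertical at x≈307. Now I turn 90° over the paddles, open fully.

>>> {"method": "apply_moves", "body": {
  "rows": [
    [-0.06,0,0,0,0,0.11],
    [-0.12,0,0,0,0,0.22],
    [-0.18,0,0,0,0,0.33],
    [-0.22,0,0,0,0,0.44],
    [-0.257,0.022,0,0,0,0.55]
  ],
  "claw": 1
}}

```text
clock: 9.4
tcp_pos: [0.5524, 0.0196, 0.1918]
orientation: [-2.997, -0.941, 0.001]
contact_force: [-0.1, 0.2, -0.4]
grip_width: 0.0855
gripper_force: 0.0
```

>>> {"method": "apply_moves", "body": {
  "rows": [
    [0,0,0,0,0,0.11],
    [0,0,0,0,0,0.22],
    [0,0,0,0,0,0.33],
    [0,0,0,0,0,0.44],
    [0,0,0,0,0,0.45]
  ]
}}

```text
clock: 10.02
tcp_pos: [0.5526, 0.0198, 0.1918]
orientation: [-3.138, 0.145, 0.0]
contact_force: [0.2, 0.4, -0.4]
grip_width: 0.0858
gripper_force: 0.0
```

```bash
python3 - <<'E'
from h import *
p=r.grab_frame("wrist"); save(p,"pad.png")
for t,z in dict(paddle_rear=.095,paddle_front=.095).items():
    for o in r.landmark_of(p,t)[:2]: print(t,o["point"],round(o["conf"],2),at_z(p,o["point"],z))
print(proj(p,(.5427+.0035,.0209+.05,.126)))
plan((.5445,.0195,.085),84.3)
E
```

```text
paddle_rear [356.8, 259.1] 0.65 [ 0.54043321 -0.00696948  0.095     ]
paddle_front [277.8, 258.8] 0.76 [0.545279   0.04311814 0.095     ]
[224.00837644 279.14050604]
clock 10.18 cur yaw -95.2 dyaw -0.5 tcp [0.5525 0.0189 0.1919] F [0.0189 0.005  0.0951] j7 -1.90
 shift [-0.0321  0.0007  0.4276]  turn [-0.0001  0.0001  0.0051] rows 1.7151908685440196 0.04254513972314994
```

View pics/pad.png

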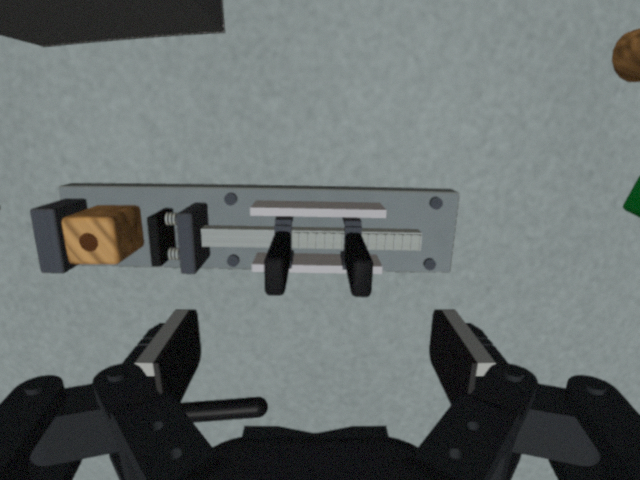

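The wrist view shows the cork at (100,235) against the anvil, the pad at (160,238), and the paddle tops at (275,288) and (361,290), centred between the open fingers. I descend over them.

>>> {"method": "apply_moves", "body": {
  "rows": [
    [-0.035,0.002,0.05,0,0,0],
    [-0.035,0.002,0.16,0,0,0],
    [-0.035,0.002,0.28,0,0,0],
    [-0.035,0.002,0.38,0,0,0],
    [-0.035,0.002,0.428,0,0,0]
  ]
}}

```text
clock: 10.8
tcp_pos: [0.542, 0.0182, 0.0831]
orientation: [3.138, -0.149, -0.005]
contact_force: [-0.2, -0.2, -0.0]
grip_width: 0.0856
gripper_force: 0.0
```

>>> {"method": "apply_moves", "body": {
  "rows": [
    [0,0,0,0,0,0],
    [0,0,0,0,0,0],
    [0,0,0,0,0,0],
    [0,0,0,0,0,0]
  ],
  "claw": 0.7,
  "newtons": 20
}}

```text
clock: 11.3
tcp_pos: [0.544, 0.0188, 0.0857]
orientation: [-3.138, 0.15, -0.001]
contact_force: [-1.0, 2.4, 1.6]
grip_width: 0.0599
gripper_force: 2.2
```

>>> {"method": "apply_moves", "body": {
  "rows": [
    [0,0,0,0,0,0],
    [0,0,0,0,0,0],
    [0,0,0,0,0,0],
    [0,0,0,0,0,0],
    [0,0,0,0,0,0]
  ],
  "claw": 0.38
}}

```text
clock: 11.92
tcp_pos: [0.5451, 0.0187, 0.0865]
orientation: [-3.137, 0.15, -0.005]
contact_force: [-1.8, 2.0, 7.3]
grip_width: 0.0326
gripper_force: 5.5
```

>>> {"method": "apply_moves", "body": {
  "rows": [
    [0,0,0,0,0,0],
    [0,0,0,0,0,0],
    [0,0,0,0,0,0],
    [0,0,0,0,0,0],
    [0,0,0,0,0,0]
  ],
  "claw": 0.8
}}

```text
clock: 12.55
tcp_pos: [0.5438, 0.0181, 0.085]
orientation: [3.138, -0.151, -0.0]
contact_force: [-0.8, -0.7, 0.6]
grip_width: 0.0684
gripper_force: 0.0
```

```bash
python3 - <<'E'
from h import *
print(r.get_obs()["contact_force"])
P=[r.grab_frame(n) for n in("scene","wrist")]
for p in P:
  for t,z in dict(clamp_pad=.043,clamp_jaw=.043,cork_centre=.045,clamp_anvil=.02,paddle_front=.095,paddle_rear=.095).items():
    for o in r.landmark_of(p,t)[:1]: print(t,o["point"],round(o["conf"],2),at_z(p,o["point"],z))
E
```

```text
[-0.80587301 -0.67201997  0.61319741]
clamp_pad [373.2, 277.6] 0.44 [0.555142   0.14868051 0.043     ]
clamp_jaw [367.4, 273.6] 0.95 [0.55591278 0.13401085 0.043     ]
cork_centre [263.3, 108.7] 0.79 [ 0.37669115 -0.3332131   0.045     ]
clamp_anvil [389.6, 300.9] 0.8 [0.56400322 0.20183543 0.02      ]
paddle_front [338.0, 232.0] 0.47 [0.54547906 0.04317427 0.095     ]
paddle_rear [370.8, 275.2] 0.17 [0.57752822 0.1543668  0.095     ]
clamp_pad [53.0, 275.5] 0.71 [0.55643211 0.1512008  0.043     ]
clamp_jaw [94.9, 275.2] 0.9 [0.55459033 0.12842904 0.043     ]
paddle_front [247.8, 329.2] 0.66 [0.54510816 0.04219932 0.095     ]
paddle_rear [380.1, 331.7] 0.97 [ 0.53929488 -0.00691867  0.095     ]
```

>>> {"method": "apply_moves", "body": {
  "rows": [
    [0,0,0,0,0,0],
    [0,0,0,0,0,0],
    [0,0,0,0,0,0],
    [0,0,0,0,0,0]
  ],
  "claw": 0.46
}}

```text
clock: 13.75
tcp_pos: [0.5446, 0.0188, 0.086]
orientation: [-3.137, 0.15, -0.003]
contact_force: [-0.5, 1.2, 8.0]
grip_width: 0.0395
gripper_force: 5.1
```

>>> {"method": "apply_moves", "body": {
  "rows": [
    [0,0,0,0,0,0],
    [0,0,0,0,0,0]
  ],
  "claw": 0.42
}}

```text
clock: 14.0
tcp_pos: [0.5446, 0.0188, 0.0861]
orientation: [-3.138, 0.15, -0.003]
contact_force: [-0.9, 1.9, 7.6]
grip_width: 0.036
gripper_force: 5.3
```

>>> {"method": "apply_moves", "body": {
  "rows": [
    [0,0,0,0,0,0],
    [0,0,0,0,0,0]
  ],
  "claw": 0.38
}}

```text
clock: 14.25
tcp_pos: [0.5447, 0.0188, 0.0862]
orientation: [-3.137, 0.151, -0.003]
contact_force: [0.1, 1.8, 8.3]
grip_width: 0.0331
gripper_force: 5.6
```

>>> {"method": "apply_moves", "body": {
  "rows": [
    [0,0,0,0,0,0],
    [0,0,0,0,0,0],
    [0,0,0,0,0,0],
    [0,0,0,0,0,0],
    [0,0,0,0,0,0]
  ],
  "claw": 0.8
}}

```text
clock: 14.88
tcp_pos: [0.5437, 0.0182, 0.085]
orientation: [3.138, -0.151, -0.0]
contact_force: [0.3, -0.8, 0.5]
grip_width: 0.0682
gripper_force: 0.0
```

>>> {"method": "apply_moves", "body": {
  "rows": [
    [0,0,0,0,0,0],
    [0,0,0,0,0,0],
    [0,0,0,0,0,0],
    [0,0,0,0,0,0]
  ],
  "claw": 0.65
}}

```text
clock: 15.38
tcp_pos: [0.5441, 0.0188, 0.0855]
orientation: [-3.138, 0.15, -0.001]
contact_force: [-1.5, 1.6, 5.2]
grip_width: 0.0555
gripper_force: 4.0
```

>>> {"method": "apply_moves", "body": {
  "rows": [
    [0,0,0,0,0,0],
    [0,0,0,0,0,0],
    [0,0,0,0,0,0]
  ],
  "claw": 0.59
}}

```text
clock: 15.75
tcp_pos: [0.5443, 0.0188, 0.0857]
orientation: [-3.138, 0.15, -0.002]
contact_force: [-0.7, 1.3, 6.1]
grip_width: 0.0504
gripper_force: 5.9
```

```bash
python3 - <<'E'
from h import *
p=r.grab_frame("scene"); save(p,"c3.png",(330,215,100,110),5)
for t,z in dict(clamp_pad=.043,clamp_jaw=.043,clamp_anvil=.02).items():
    for o in r.landmark_of(p,t)[:1]: print(t,o["point"],round(o["conf"],2),at_z(p,o["point"],z))
E
```

```text
clamp_pad [375.8, 284.1] 0.61 [0.56312711 0.16189412 0.043     ]
clamp_jaw [374.4, 280.3] 0.56 [0.55830656 0.15436952 0.043     ]
clamp_anvil [391.3, 302.6] 0.92 [0.5646927 0.2068214 0.02     ]
```

>>> {"method": "apply_moves", "body": {
  "rows": [
    [0,0,0,0,0,0],
    [0,0,0,0,0,0],
    [0,0,0,0,0,0]
  ],
  "claw": 0.56
}}

```text
clock: 16.32
tcp_pos: [0.5444, 0.0188, 0.0859]
orientation: [-3.138, 0.15, -0.002]
contact_force: [-2.4, 1.5, 8.5]
grip_width: 0.0485
gripper_force: 7.5
```

>>> {"method": "apply_moves", "body": {
  "rows": [
    [0,0,0,0,0,0],
    [0,0,0,0,0,0],
    [0,0,0,0,0,0]
  ],
  "claw": 0.53
}}

```text
clock: 16.7
tcp_pos: [0.5444, 0.0188, 0.086]
orientation: [-3.138, 0.15, -0.002]
contact_force: [-2.8, 1.4, 9.6]
grip_width: 0.0454
gripper_force: 9.2
```

>>> {"method": "apply_moves", "body": {
  "rows": [
    [0,0,0,0,0,0],
    [0,0,0,0,0,0],
    [0,0,0,0,0,0]
  ],
  "claw": 0.5
}}

```text
clock: 17.08
tcp_pos: [0.5445, 0.0188, 0.0863]
orientation: [-3.138, 0.15, -0.002]
contact_force: [-2.5, 1.6, 12.6]
grip_width: 0.0431
gripper_force: 10.8
```

>>> {"method": "apply_moves", "body": {
  "rows": [
    [0,0,0,0,0,0],
    [0,0,0,0,0,0],
    [0,0,0,0,0,0],
    [0,0,0,0,0,0],
    [0,0,0,0,0,0]
  ],
  "claw": 0.485
}}

```text
clock: 17.7
tcp_pos: [0.5445, 0.0188, 0.0864]
orientation: [-3.138, 0.15, -0.002]
contact_force: [-2.8, 0.8, 13.0]
grip_width: 0.0418
gripper_force: 11.7
```

```bash
python3 - <<'E'
from h import *
p=r.grab_frame("scene"); save(p,"c4.png",(330,215,100,110),5)
for t,z in dict(clamp_pad=.043,clamp_jaw=.043,clamp_anvil=.02).items():
    for o in r.landmark_of(p,t)[:1]: print(t,o["point"],round(o["conf"],2),at_z(p,o["point"],z))
o=r.get_obs(); print(o["clock"],o["gripper_force"],o["grip_width"])
E
```

```text
clamp_pad [376.9, 284.8] 0.58 [0.5628744  0.16456415 0.043     ]
clamp_jaw [375.5, 280.7] 0.7 [0.55752393 0.15662552 0.043     ]
clamp_anvil [391.1, 301.5] 0.67 [0.56302276 0.20499062 0.02      ]
17.9 11.689796447753906 0.041326051813834225
```

View pics/c4.png

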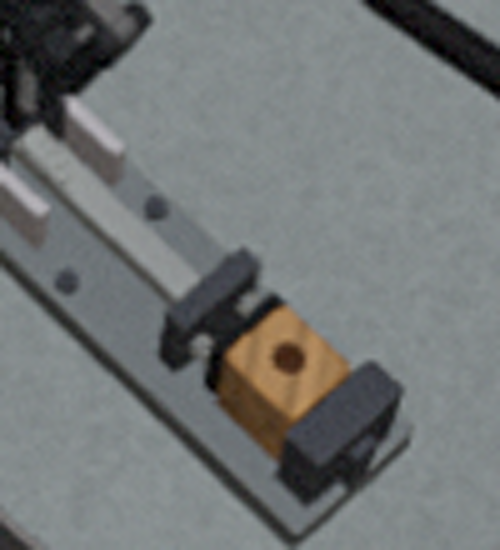

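The crop shows the cork upright at (290,375), held between the pad at (225,360) and the anvil at (340,430). The squeeze is steady at 11.7 N, which gives about 13 N on the cork.

```bash
python3 -c "
from bench import r
print(r.hand_in())"
```

```text
the job is handed in; nothing more can be done
None
```

The cork stands upright against the fixed jaw, clamped after three paddle strokes, and the job was handed in at about 18 s with the paddles held at 11.7 N (about 13 N on the cork by the 2F − 10 rule).

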